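# Fill the empty bays of the sample dock and lock it

### The arm

A 6-joint arm with a two-finger parallel gripper is mounted at the origin on the work surface. World frame = base frame: x ahead of the robot, y to its left, z up, the work surface at z = 0. Lengths are in m, angles in degrees, forces in N, time in s.
With the tool pointing down it reaches from about 0.35 to 0.875 m from the base axis. Payload 4.2 kg.
Tool frame: the origin (TCP) lies between the finger pads; the fingertips stand 11 mm ahead of it and the grasp point (between the pads) lies 8 mm behind it; z points along the fingers, y is the direction in which the jaws open and shut (so a half turn about z gives the same grasp; the last joint's range is limited). The gripper opens to 87 mm and grips with 3 to 60 N. Pads are 19 mm wide; open, the fingers measure 117 mm over their backs; the gripper's body (75 mm by 190 mm) begins 51 mm behind the grasp point.
Start: joints at [80.478, 22.042, 0.453, 0, -68.411, -14.817], TCP at [0.258, 0.569, 0.234] pointing down, gripper open.
Joint ranges: [-179.83, 179.83], [-69.29, 118.12], [-61.27, 80.66], [-181.25, 117.63], [-171.15, -9.14], [-177.46, 177.46]. Speed limits (degrees/s): [159.86, 159.86, 180, 180, 180, 180].

### API

Orientations are given as a 3x3 rotation matrix whose columns are the frame's x, y, z axes.
In Python, from station import sense, capture, get_calibration, finish_job, search_frame, cut_out gives the robot as it stands.
- The arm moves only by the tool arm_command, never from a script. Its argument "rows" is a list of rows, each an object with "fingers": the opening in per cent of the stroke, from 0 (shut) to 100 (fully open); "travel": the shift along the tool's x, y, z in cm, a list of three; "roll": the turn about the tool's z in degrees. A call has 1 to 10 rows; each row is the pose to reach, as a shift and turn from the pose commanded when the call began, along the tool's axes at that moment; what a row does not reach only later rows make up. A row lasts 1/10 s, in which the tool goes at most 50 mm and 8.59 degrees, less where a joint would pass 70% of its speed; a pose out of reach is approached as far as the arm can. A call with a gripper value outside its range is refused whole. The fingers move at their own pace and stop on an object; the grip force is fixed at half the most. Time passes only in rows, so rows that repeat a pose let the fingers close. It gives the time, the measured TCP pose, the force and the opening at its end, in the units of the state.
- sense(): the state, without advancing time (a new reading comes with each control period).
- capture(name): name is "scene" or "top" or "wrist"; returns (picture, depth): 420x560x3 uint8, red, green, blue; 420x560 float32, m along the optical axis (not along the pixel's ray), 0 where there is no reading.
- get_calibration(name): a dict with "fov_y" (degrees; the focal length in pixels is half the picture's height over the tangent of half this angle, whatever the lens; pixels are square), "cx", "cy" (the principal point, pixels), "origin" and "attitude" of the camera in the world; the wrist camera has in their place "mount" (4x4, takes a point from camera to tool coordinates, whose origin is the TCP and whose axes are the flange's). Camera axes: x right, y down, z forward; pixel columns grow to the right and rows downward; lengths in m; the calibration is good to about 2 mm. A picture is of the moment at which its call begins: read the wrist's pose just before it. get_calibration takes no time and is no camera call.
- finish_job(): hands the job in, once; it reports no verdict.
Trained networks look in the newest picture that a camera, given by its name, has taken for a name from the list of things; names that differ only in an ending like _2 or _b are one class to them, and where a whole thing is asked for, a point or a joint stands for the part that bears it (a point fixed in the world has none). Each returns a list of dicts, best first, with "p" (0 to 1); they miss things now and then, are a little off and sometimes report something else, mostly with a low value. They report only what shows in the picture. A call takes as long as a camera call. They do not tell look-alikes from the thing itself.
- search_frame(camera, label): "position" ([x, y, z] in m, in world coordinates, good to about 4 mm: the middle of the surface that is visible of it).
- cut_out(camera, label): "mask" (420x560 bool, what is visible of it).
The state is a dict: "time_s": time; "joints": joint angles; "joint_velocities": joint speeds; "effort": joint torques, N m; "tcp_pos": TCP position; "ee_rot": TCP orientation; "wrist_force": force on the tool from outside, world axes, zero at the start; "moment": the same for the moment, N m; "gripper_width": opening from 0.0 (shut) to 1.0 (fully open).
Only numpy, scipy, OpenCV 4.12 (cv2) and the standard library are available. Lean on these libraries where they do the work, as an engineer would, in place of code of your own. Each camera call takes 0.05 s, during which the arm holds its last target. There are 200 camera calls.

### The job

Two of the four bays of the sample dock are empty: slide the two spare sample boxes into just those, flat on the bench and fully home against the back stop. Then lock the dock: pull its red knob up, turn it anticlockwise to the lock notch and let it snap down. Leave the boxes already in the dock and everything else on the bench where they are.

Things in the scene. Friction and masses are not known exactly. Their poses are not given: they have to be found in the camera images.
- dock: white loading dock fixed on the bench: four bays in a row along its y, two each side of a raised console. Origin on the bench, mid-row. Bays are open above and in front (dock -x, towards the robot) and have no raised floor: the bench runs straight in. A filled bay holds a box, an empty one shows bare grey floor. The console is 90 mm wide (y), 60 mm high, from x = -40 to +57 mm.
- knob_grip (a point): red bar grip of the locking knob on the console, 46 mm long (x), 16 wide, 28 high, pinched across its 16 mm from above. The point is the bar's centre, 110 mm above the bench when down, above the dock's origin. The bar's underside is at 96 mm, on a stem of 16 mm diameter; below it, up to 81 mm, lies a black disc of 68 mm diameter.
- knob_lift (a joint): how far the locking knob is pulled up, in m: 0 down in a notch, 0.016 at most. A spring pulls it down with 6 N (down) to 9 N (up).
- knob_turn (a joint): turn of the locking knob, in rad, anticlockwise seen from above: 0 the load notch (bar along the dock's x axis), 1.05 the lock notch, with a stop just there. It turns only while pulled up by 9 mm or more; let go over a notch, it snaps down by itself. Light friction.
- bay0 (a point): the bay at the dock's +y end: where the centre of a box that is fully home belongs (26 mm above the bench); axes as the dock's. The bay is 96 mm wide between walls (or console) 35 mm high and 12 mm thick, whose rounded front ends are 40 mm before this point; the back stop is 45 mm behind it, so a box at home stands about 4 mm out of the front. Bay centres lie at dock y = +201, +93, -93, -201 mm.
- bay1 (a point): the bay next to the console on its +y side: where the centre of a box that is fully home belongs (26 mm above the bench); axes as the dock's. The bay is 96 mm wide between walls (or console) 35 mm high and 12 mm thick, whose rounded front ends are 40 mm before this point; the back stop is 45 mm behind it, so a box at home stands about 4 mm out of the front. Bay centres lie at dock y = +201, +93, -93, -201 mm.
- bay2 (a point): the bay next to the console on its -y side: where the centre of a box that is fully home belongs (26 mm above the bench); axes as the dock's. The bay is 96 mm wide between walls (or console) 35 mm high and 12 mm thick, whose rounded front ends are 40 mm before this point; the back stop is 45 mm behind it, so a box at home stands about 4 mm out of the front. Bay centres lie at dock y = +201, +93, -93, -201 mm.
- bay3 (a point): the bay at the dock's -y end: where the centre of a box that is fully home belongs (26 mm above the bench); axes as the dock's. The bay is 96 mm wide between walls (or console) 35 mm high and 12 mm thick, whose rounded front ends are 40 mm before this point; the back stop is 45 mm behind it, so a box at home stands about 4 mm out of the front. Bay centres lie at dock y = +201, +93, -93, -201 mm.
- box_a_mid (a point): square sample box, 88 x 88 x 52 mm high, white with a blue lid dotted with yellow and white, about 0.25 kg, too wide to grasp, smooth all round: slide it on the bench by pushing its sides. This point is its centre, 26 mm above its underside; x and y axes square to its sides. It starts home in one of the bays.
- box_b_mid (a point): square sample box, 88 x 88 x 52 mm high, white with a blue lid dotted with yellow and white, about 0.25 kg, too wide to grasp, smooth all round: slide it on the bench by pushing its sides. This point is its centre, 26 mm above its underside; x and y axes square to its sides. It starts home in one of the bays.
- box_c_mid (a point): square sample box, 88 x 88 x 52 mm high, white with a blue lid dotted with yellow and white, about 0.25 kg, too wide to grasp, smooth all round: slide it on the bench by pushing its sides. This point is its centre, 26 mm above its underside; x and y axes square to its sides. A spare: it starts on the bench before the dock.
- box_d_mid (a point): square sample box, 88 x 88 x 52 mm high, white with a blue lid dotted with yellow and white, about 0.25 kg, too wide to grasp, smooth all round: slide it on the bench by pushing its sides. This point is its centre, 26 mm above its underside; x and y axes square to its sides. A spare: it starts on the bench before the dock.
- jar_mid (a point): small amber jar, 50 mm diameter, 72 mm high, on the bench in front of the console, nearer to the robot than the spare boxes; leave it alone. The point is its centre, 36 mm up.
- flask1_mid (a point): clear bottle with blue cap, 66 mm diameter, 150 mm high, behind the dock; leave it alone. The point is its centre, 75 mm up.
- flask2_mid (a point): amber bottle with black cap, 70 mm diameter, 140 mm high, behind the dock; leave it alone. The point is its centre, 70 mm up.
- wash_mid (a point): white bottle with red cap, 64 mm diameter, 170 mm high, at the +y side; leave it alone. The point is its centre, 85 mm up.
- rack_mid (a point): orange tube rack 160 x 70 x 45 mm with capped tubes standing up to 82 mm above the bench, at the -y side; leave it alone. The point is its centre of the block, 22 mm up.
- dishes_mid (a point): stack of three clear dishes, 90 mm diameter, 42 mm high, near the robot on its -y side; leave it alone. The point is its centre, 21 mm up.
- tape_mid (a point): green roll of tape lying flat, 80 mm diameter, 24 mm high, near the robot on its +y side; leave it alone. The point is its centre, 12 mm up.
There are look-alikes about, which are no part of the job. Leave any black or brown look-alike of the part that bears box_d_mid alone.

How it is judged (in metres and radians):
On the way, in this order (a step that is already met when the one before it is completed fails the run):
1. every bay has a box fully home in it (the two spares fill the two empty bays) (distance between any of box_a_mid, box_b_mid, box_c_mid, box_d_mid and bay0 below 0.01 m and distance between any of box_a_mid, box_b_mid, box_c_mid, box_d_mid and bay1 below 0.01 m and distance between any of box_a_mid, box_b_mid, box_c_mid, box_d_mid and bay2 below 0.01 m and distance between any of box_a_mid, box_b_mid, box_c_mid, box_d_mid and bay3 below 0.01 m), for 0.2 s.
2. the knob is in the lock notch and has snapped down (value of joint knob_turn above 0.85 rad and value of joint knob_lift below 0.003 m), for 0.2 s.
At the end, for the whole second after the job is handed in: Each of the four bays has a sample box at rest, upright (within 0.06 rad) and with its centre within 10 mm of its home point; the knob is turned to the lock notch (over 0.85 rad) and down (lifted less than 3 mm) (all of step 1 and all of step 2 and linear speed of each of box_a, box_b, box_c, box_d below 0.01 m/s and angle between each of box_a_mid, box_b_mid, box_c_mid, box_d_mid's own z axis and vertical below 0.06 rad); the robot touches nothing.
It fails at once if a box that was already in the dock was moved by more than 15 mm (distance of any of box_a_mid, box_b_mid from where it was at the start of the episode above 0.015 m).
It fails at once if something else on the bench was moved by more than 30 mm or knocked over (distance of any of jar_mid, flask1_mid, flask2_mid, wash_mid, rack_mid, dishes_mid, tape_mid from where it was at the start of the episode above 0.03 m).
It fails at once if the knob was forced round without pulling it up (value of joint knob_turn between 0.3 and 0.75 rad and value of joint knob_lift below 0.003 m).
It fails at once if a spare box was lifted or tipped (height (world z) of any of box_c_mid, box_d_mid above 0.046 m or angle between any of box_c_mid, box_d_mid's own z axis and vertical above 0.4 rad).
It also fails if it takes over 72 s, if anything falls off the work surface, if the arm or the gripper's body presses on something with over 40 N, if the wrist force passes 120 N, or if a joint passes its speed limit or range.

## Working session

There is one attempt and no reset: what is moved stays moved. The work goes in short steps, Python scripts to look and compute and a tool call to move; the robot and the scene stay as the last step left them, time stands still between calls to the robot, and variables do not carry over. Pictures are saved under pics/ and viewed, about 8 in all and at most 12, crops included, and the job is handed in when it is done.

Besides the shell and the picture viewer there is one more tool, called after ">>>" as name([rows], argument=value, ...), one row to a line, values as JSON. arm_command: Moves the arm, as the interface text tells. Its arguments: {"type":"object","properties":{"rows":{"type":"array","items":{"type":"object","properties":{"fingers":{"type":"number"},"travel":{"type":"array","items":{"type":"number"}},"roll":{"type":"number"}}}}},"required":["rows"]}

```bash
mkdir -p pics; ls
python3 - <<'E'
from station import *
import cv2,numpy as np
for c in ["scene","top"]:
    p,d=capture(c); cv2.imwrite(f"pics/{c}0.png",p[:,:,::-1]); k=get_calibration(c); print(c,k)
    for l in ["dock","knob_grip","box_d_mid","jar_mid"]:
        for r in search_frame(c,l): print(l,round(r["p"],2),np.round(r["position"],3))
s=sense(); print({k:np.round(v,3).tolist() for k,v in s.items()})
E
```

```text
pics
scene {'fov_y': 53.49131442510998, 'cx': 281.752872927125, 'cy': 209.99220357767203, 'origin': array([1.41087731, 0.14818874, 0.92267761]), 'attitude': array([[-0.14603225,  0.66332869, -0.73394116],
       [ 0.98926579,  0.10186851, -0.10476645],
       [ 0.0052709 , -0.74136216, -0.67108446]])}
dock 0.61 [0.66  0.004 0.033]
knob_grip 0.96 [0.618 0.005 0.079]
box_d_mid 0.92 [0.337 0.148 0.052]
box_d_mid 0.71 [0.507 0.13  0.055]
box_d_mid 0.66 [ 0.354 -0.143  0.056]
box_d_mid 0.64 [0.506 0.325 0.051]
box_d_mid 0.62 [0.705 0.355 0.045]
jar_mid 0.7 [0.413 0.008 0.05 ]
top {'fov_y': 43.69029777172229, 'cx': 271.7441474267079, 'cy': 208.00528182794426, 'origin': array([ 0.38911741, -0.00455566,  1.70990372]), 'attitude': array([[ 0.02640657, -0.9960501 ,  0.08477556],
       [-0.99958728, -0.02535009,  0.01351458],
       [-0.01131213, -0.08509745, -0.99630842]])}
dock 0.72 [ 0.611 -0.001  0.077]
dock 0.6 [0.625 0.004 0.031]
knob_grip 0.65 [ 0.607 -0.     0.08 ]
box_d_mid 0.94 [0.306 0.154 0.057]
box_d_mid 0.92 [0.679 0.349 0.052]
box_d_mid 0.76 [0.478 0.13  0.052]
box_d_mid 0.7 [0.483 0.32  0.048]
box_d_mid 0.69 [ 0.473 -0.253  0.049]
box_d_mid 0.58 [ 0.333 -0.142  0.055]
box_d_mid 0.47 [0.625 0.003 0.035]
box_d_mid 0.29 [ 0.738 -0.161  0.102]
jar_mid 0.68 [0.397 0.01  0.077]
{'time_s': 0.5, 'joints': [80.479, 22.044, 0.449, -0.004, -68.412, -14.814], 'joint_velocities': [0.039, -0.106, -0.036, 0.068, -0.085, 0.002], 'effort': [0.0, -39.007, 18.745, 4.221, 0.015, -0.0], 'tcp_pos': [0.258, 0.569, 0.233], 'ee_rot': [[0.911, -0.412, -0.0], [-0.412, -0.911, -0.0], [-0.0, 0.0, -1.0]], 'wrist_force': [0.659, -1.01, 0.256], 'moment': [0.009, 0.029, -0.013], 'gripper_width': 1.002}
```

View pics/scene0.png

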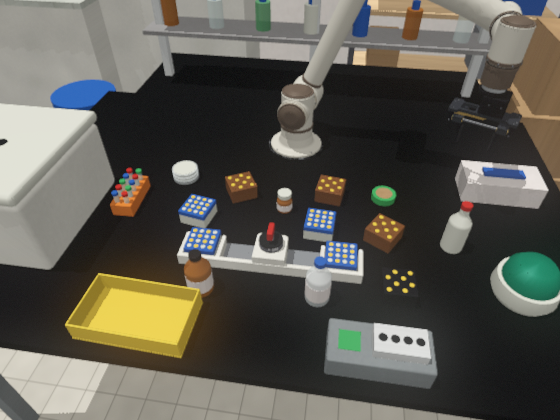

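View pics/top0.png

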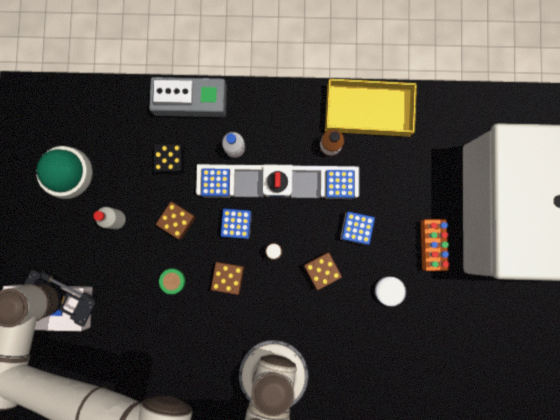

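Top view: blue/white boxes are at (215,181) and (341,183), home in the end bays, and the spares are at (236,224) and (359,228). Bays 1 and 2 at (248,183) and (306,184) are bare grey. Brown look-alikes are at (175,219), (227,278) and (323,271), with a black one at (168,158). The two cameras differ by about 28 mm in x, so I'll measure from the lids myself.

```bash
cat > h.py <<'E'
from station import *
import cv2,numpy as np
def cloud(c,d,k,T=None):
    f=d.shape[0]/2/np.tan(np.radians(k["fov_y"]/2)); v,u=np.mgrid[:d.shape[0],:d.shape[1]]
    P=np.stack([(u-k["cx"])/f*d,(v-k["cy"])/f*d,d],-1)
    if T is not None: return P@T[:3,:3].T+T[:3,3]
    return P@k["attitude"].T+k["origin"]
def lids(p,P,d):
    h=cv2.cvtColor(p,cv2.COLOR_RGB2HSV)
    m=((h[...,0]>105)&(h[...,0]<128)&(h[...,1]>130)&(h[...,2]>50)&(d>0)).astype(np.uint8)
    m=cv2.morphologyEx(m,cv2.MORPH_CLOSE,np.ones((7,7)))
    n,l,st,ce=cv2.connectedComponentsWithStats(m)
    for i in range(1,n):
        if st[i,4]<250: continue
        q=P[(l==i)&(d>0)]; z=np.median(q[:,2]); q=q[abs(q[:,2]-z)<.012]
        if len(q)<100: continue
        (c,s,a)=cv2.minAreaRect((q[:,:2]*1000).astype(np.float32))
        print("lid px",np.round(ce[i]),"xy mm",np.round(c,1),"z",round(z*1000),"size",np.round(s,1),"ang",round(a,1),"mean",np.round(q[:,:2].mean(0)*1000,1))
E
python3 - <<'E'
from h import *
for c in ["scene","top"]:
    p,d=capture(c);k=get_calibration(c);P=cloud(c,d,k);print(c);lids(p,P,d)
    h=cv2.cvtColor(p,cv2.COLOR_RGB2HSV)
    for l in ["knob_grip","jar_mid"]:
        r=cut_out(c,l)
        if r:
            q=P[r[0]["mask"]&(d>0)];print(l,np.round(np.median(q,0),3),np.round(np.percentile(q,95,axis=0),3),np.round(np.percentile(q,5,axis=0),3))
    m=((h[...,0]<6)|(h[...,0]>174))&(h[...,1]>150)&(h[...,2]>80)&(d>0)&(abs(P[...,0]-.6)<.1)&(abs(P[...,1])<.08)
    q=P[m]; q=q[q[:,2]>q[:,2].max()-.012]; print("red",q.shape,q[:,2].max(),cv2.minAreaRect((q[:,:2]*1000).astype(np.float32)))
    # bench height near, and white console top
    for xy in [(.45,.03),(.62,.45),(.3,.3)]:
        mm=(np.hypot(P[...,0]-xy[0],P[...,1]-xy[1])<.02)&(d>0); print("bench",xy,np.median(P[mm],0).round(4))
    w=(h[...,1]<60)&(h[...,2]>150)&(d>0)&(abs(P[...,0]-.63)<.15)&(abs(P[...,1])<.3)&(P[...,2]>.02)
    w=w&(P[...,2]<.07)
    if c=="top": 
        print("dock white",cv2.minAreaRect((P[w&(P[...,2]<.045)][:,:2]*1000).astype(np.float32)))
E
```

```text
scene
lid px [532.   6.] xy mm [-1208.4  1148.7] z 227 size [ 35.2 145.2] ang 3.1 mean [-1210.6  1152. ]
lid px [81. 94.] xy mm [ -547.9 -1263.4] z -147 size [311.2 341.6] ang 77.8 mean [ -535.1 -1252.2]
lid px [504. 173.] xy mm [204.5 718.4] z 91 size [ 39.8 129.9] ang 2.1 mean [207.5 718.7]
lid px [197. 206.] xy mm [ 475.  -256.5] z 54 size [91.3 93.8] ang 77.9 mean [ 481.  -254.1]
lid px [320. 220.] xy mm [478.5 131.5] z 53 size [88.9 96.2] ang 86.7 mean [486.  132.1]
lid px [203. 240.] xy mm [ 615.2 -196.8] z 54 size [92.1 87.9] ang 1.2 mean [ 619.  -194.2]
lid px [339. 255.] xy mm [610.7 201.5] z 54 size [94.7 85.8] ang 1.0 mean [616.4 202.4]
knob_grip [0.621 0.005 0.083] [0.642 0.028 0.126] [ 0.593 -0.023  0.08 ]
jar_mid [0.411 0.01  0.05 ] [0.419 0.029 0.075] [ 0.382 -0.011  0.01 ]
red (80, 3) 0.12811278847035001 ((613.7264404296875, 2.7287001609802246), (47.793453216552734, 15.515921592712402), 0.9973037242889404)
bench (0.45, 0.03) [0.4511 0.0303 0.0018]
bench (0.62, 0.45) [0.6198 0.4497 0.0014]
bench (0.3, 0.3) [0.3037 0.2995 0.0151]
top
lid px [215. 182.] xy mm [609.4 202.
[... 154 characters left out ...]
5. 223.] xy mm [477.9 133.2] z 51 size [89.2 88.9] ang 86.7 mean [477.7 132.5]
lid px [358. 228.] xy mm [ 473.3 -255.9] z 51 size [89.2 88.7] ang 79.4 mean [ 473.2 -255.5]
knob_grip [0.61  0.001 0.082] [0.636 0.026 0.126] [ 0.585 -0.025  0.075]
jar_mid [0.391 0.01  0.072] [0.407 0.026 0.079] [ 0.375 -0.006  0.064]
red (67, 3) 0.13137112568864828 ((610.7169189453125, 3.202162742614746), (43.02789306640625, 12.241432189941406), 1.4632494449615479)
bench (0.45, 0.03) [ 0.4496  0.0291 -0.0005]
bench (0.62, 0.45) [ 6.199e-01  4.502e-01 -4.000e-04]
bench (0.3, 0.3) [0.3002 0.2993 0.0159]
dock white ((618.337158203125, -20.947052001953125), (578.1798706054688, 170.3168487548828), 82.11032104492188)
```

Both cameras agree on these positions (mm), with the calibrated lids:

| Item | x | y | yaw |
|---|---|---|---|
| Spare C | 478 | 133 | -3.5° |
| Spare D | 474 | -256 | -11° |
| Bay 1 home | 611 | 95 | – |
| Bay 2 home | 612 | -91 | – |
| Knob | 612 | 3 | – |
| Jar | 391 | 10 | – |

The two spares are the blue/white boxes, at (236,224) and (359,228) in the top picture. The brown and black ones stay untouched. First I confirm the spares in one enlarged crop.

```bash
cat >> h.py <<'E'
def go(x,y,z,yaw):
    s=sense();R=np.array(s["ee_rot"]);p=np.array(s["tcp_pos"])
    t=R.T@(np.array([x,y,z])-p)*100; w=np.degrees(np.arctan2(R[1,0],R[0,0]))
    print("travel cm",t.round(2),"roll",round(-((yaw-w+180)%360-180),1),"| tcp",p.round(4),"yaw",round(w,2),"t",s["time_s"])
E
python3 - <<'E'
from h import *
p=cv2.imread("pics/top0.png"); cv2.imwrite("pics/crop1.png",cv2.resize(p[130:310,140:410],None,fx=2.9,fy=2.9,interpolation=cv2.INTER_CUBIC))
go(.478,.205,.233,-90)
E
```

```text
travel cm [35.11 24.12  0.06] roll 65.7 | tcp [0.2575 0.5694 0.2336] yaw -24.34 t 0.8
```

View pics/crop1.png

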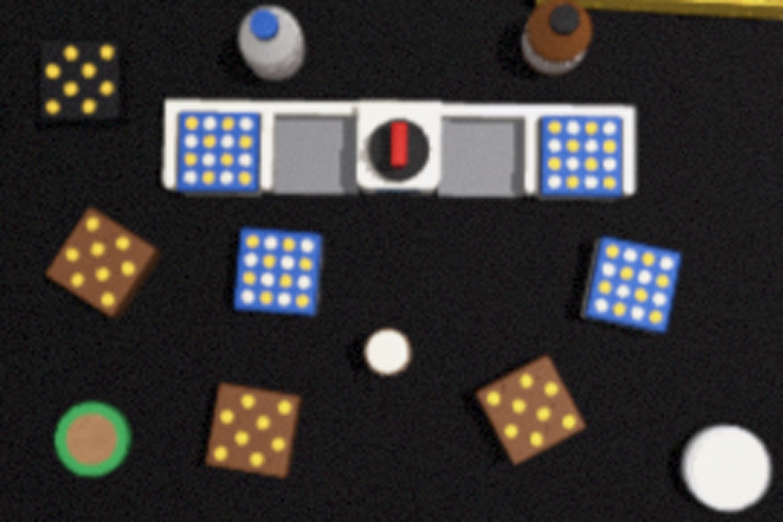

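The crop shows spares C at (278,271) and D at (632,284), blue lids with yellow and white dots. Bays 1 and 2 are empty at (312,153) and (480,157). Now I move beside C.

>>> arm_command([
  {"fingers":45,"travel":[35.1,24.1,0],"roll":65.7},
  {"fingers":45,"travel":[35.1,24.1,0],"roll":65.7},
  {"fingers":45,"travel":[35.1,24.1,0],"roll":65.7},
  {"fingers":45,"travel":[35.1,24.1,0],"roll":65.7},
  {"fingers":45,"travel":[35.1,24.1,0],"roll":65.7},
  {"fingers":45,"travel":[35.1,24.1,0],"roll":65.7},
  {"fingers":45,"travel":[35.1,24.1,0],"roll":65.7},
  {"fingers":45,"travel":[35.1,24.1,0],"roll":65.7},
  {"fingers":45,"travel":[35.1,24.1,0],"roll":65.7},
  {"fingers":45,"travel":[35.1,24.1,0],"roll":65.7},
])

```text
time_s: 1.8
tcp_pos: [0.4792, 0.2026, 0.2337]
ee_rot: [[-0.005, -1.0, 0.0], [-1.0, 0.005, -0.0], [0.0, -0.0, -1.0]]
wrist_force: [0.7, 0.2, -0.1]
gripper_width: 0.452
```

>>> arm_command([
  {"fingers":45,"travel":[0,0,5],"roll":0},
  {"fingers":45,"travel":[0,0,10],"roll":0},
  {"fingers":45,"travel":[0,0,15],"roll":0},
  {"fingers":45,"travel":[0,0,19],"roll":0},
  {"fingers":45,"travel":[0,0,20.4],"roll":0},
  {"fingers":45,"travel":[0,0,20.4],"roll":0},
])

```text
time_s: 2.4
tcp_pos: [0.4763, 0.2049, 0.0271]
ee_rot: [[0.0, -1.0, -0.005], [-1.0, -0.0, -0.004], [0.004, 0.005, -1.0]]
wrist_force: [-1.0, 0.2, 0.5]
gripper_width: 0.449
```

>>> arm_command([
  {"fingers":45,"travel":[1,0,0],"roll":0},
  {"fingers":45,"travel":[1.7,0,0],"roll":0},
  {"fingers":45,"travel":[2.4,0,0],"roll":0},
  {"fingers":45,"travel":[3.1,0,0],"roll":0},
  {"fingers":45,"travel":[3.8,0,0],"roll":0},
  {"fingers":45,"travel":[4.5,0,0],"roll":0},
  {"fingers":45,"travel":[5.0,0,0],"roll":0},
  {"fingers":45,"travel":[5.3,0,0],"roll":0},
  {"fingers":45,"travel":[5.5,0,0],"roll":0},
  {"fingers":45,"travel":[5.5,0,0],"roll":0},
])

```text
time_s: 3.4
tcp_pos: [0.4777, 0.1497, 0.0294]
ee_rot: [[-0.001, -1.0, -0.001], [-1.0, 0.001, -0.001], [0.001, 0.001, -1.0]]
wrist_force: [-0.6, 1.3, 0.5]
gripper_width: 0.447
```

>>> arm_command([
  {"fingers":45,"travel":[-2,0,0],"roll":0},
  {"fingers":45,"travel":[-4,0,-3],"roll":0},
  {"fingers":45,"travel":[-4,0,-7],"roll":0},
  {"fingers":45,"travel":[-4,0,-12],"roll":0},
  {"fingers":45,"travel":[-4,0,-12],"roll":0},
])

```text
time_s: 3.9
tcp_pos: [0.4812, 0.1923, 0.1558]
ee_rot: [[0.001, -1.0, 0.011], [-1.0, -0.001, 0.006], [-0.006, -0.011, -1.0]]
wrist_force: [1.7, 0.8, -0.2]
gripper_width: 0.448
```

Run:
```python
from h import *
for c in ["scene","top"]:
    p,d=capture(c);k=get_calibration(c);P=cloud(c,d,k);print(c);lids(p,P,d)
    cv2.imwrite(f"pics/{c}1.png",p[:,:,::-1])
go(.412,.095,.15,.5)
```

```text
scene
lid px [523.   7.] xy mm [-1211.1  1103.6] z 220 size [ 36.6 224. ] ang 0.2 mean [-1211.1  1103.4]
lid px [81. 94.] xy mm [ -549.8 -1261.1] z -147 size [304.1 331.7] ang 78.6 mean [ -535.2 -1252.4]
lid px [503. 173.] xy mm [205.2 718. ] z 91 size [ 41.7 129.7] ang 1.1 mean [206.6 717.1]
lid px [197. 206.] xy mm [ 474.8 -256.5] z 54 size [90.9 93.1] ang 79.0 mean [ 480.6 -254.2]
lid px [308. 219.] xy mm [482.7  94.9] z 54 size [93.6 88.2] ang 0.4 mean [487.8  95.2]
lid px [203. 240.] xy mm [ 616.4 -197.4] z 54 size [90.7 87.9] ang 0.8 mean [ 618.8 -194.2]
lid px [339. 255.] xy mm [612.2 201.5] z 54 size [92.6 85.9] ang 1.1 mean [616.5 202.5]
top
lid px [216. 178.] xy mm [609.4 201.6] z 52 size [86.4 84.2] ang 2.3 mean [622.6 197.6]
lid px [340. 184.] xy mm [ 612.9 -197.5] z 52 size [85.  84.6] ang 0.8 mean [ 613.2 -197.7]
lid px [247. 223.] xy mm [479.2  95.4] z 51 size [86.4 89.2] ang 1.3 mean [478.8  95.7]
lid px [358. 228.] xy mm [ 473.7 -255.8] z 52 size [88.9 88.9] ang 79.0 mean [ 473.4 -255.4]
lid px [ 41. 308.] xy mm [199.4 719.2] z 89 size [ 36.5 130.3] ang 0.5 mean [199.7 718. ]
travel cm [9.52 6.56 0.01] roll -90.6 | tcp [0.4777 0.1902 0.1502] yaw -90.06 t 4.0
```

C is squared and on bay 1's centre line. Next I push it in from the front.

>>> arm_command([
  {"fingers":45,"travel":[3,2,0],"roll":-8.5},
  {"fingers":45,"travel":[6,4,0],"roll":-17},
  {"fingers":45,"travel":[9.5,6.5,0],"roll":-25.5},
  {"fingers":45,"travel":[9.5,6.6,0],"roll":-34},
  {"fingers":45,"travel":[9.5,6.6,0],"roll":-42.5},
  {"fingers":45,"travel":[9.5,6.6,0],"roll":-51},
  {"fingers":45,"travel":[9.5,6.6,0],"roll":-59.5},
  {"fingers":45,"travel":[9.5,6.6,0],"roll":-68},
  {"fingers":45,"travel":[9.5,6.6,0],"roll":-76.5},
  {"fingers":45,"travel":[9.5,6.6,0],"roll":-85},
])

```text
time_s: 5.0
tcp_pos: [0.4104, 0.0942, 0.1475]
ee_rot: [[0.997, -0.082, -0.005], [-0.082, -0.997, -0.003], [-0.005, 0.003, -1.0]]
wrist_force: [-0.0, 0.4, 0.2]
gripper_width: 0.449
```

>>> arm_command([
  {"fingers":45,"travel":[0,0,0],"roll":-5.6},
  {"fingers":45,"travel":[0,0,0],"roll":-5.6},
])

```text
time_s: 5.2
tcp_pos: [0.4105, 0.0943, 0.1477]
ee_rot: [[1.0, 0.009, -0.004], [0.009, -1.0, -0.003], [-0.004, 0.003, -1.0]]
wrist_force: [-0.9, -0.0, -0.4]
gripper_width: 0.451
```

Run:
```python
from h import *
go(.412,.095,.03,.5)
```

```text
travel cm [ 0.2  -0.09 11.77] roll 0.0 | tcp [0.4105 0.0943 0.1477] yaw 0.52 t 5.2
```

>>> arm_command([
  {"fingers":45,"travel":[0,0,4.5],"roll":0},
  {"fingers":45,"travel":[0,0,9],"roll":0},
  {"fingers":45,"travel":[0,0,11.8],"roll":0},
  {"fingers":45,"travel":[0,0,11.8],"roll":0},
  {"fingers":45,"travel":[1,-0.1,11.8],"roll":0},
  {"fingers":45,"travel":[2,-0.1,11.8],"roll":0},
  {"fingers":45,"travel":[3.2,-0.1,11.8],"roll":0},
  {"fingers":45,"travel":[4.4,-0.1,11.8],"roll":0},
  {"fingers":45,"travel":[5.6,-0.1,11.8],"roll":0},
  {"fingers":45,"travel":[5.6,-0.1,11.8],"roll":0},
])

```text
time_s: 6.2
tcp_pos: [0.4709, 0.0975, 0.0322]
ee_rot: [[1.0, 0.009, 0.004], [0.009, -1.0, 0.002], [0.004, -0.002, -1.0]]
wrist_force: [-0.6, 0.3, 0.3]
gripper_width: 0.451
```

>>> arm_command([
  {"fingers":45,"travel":[0.8,0,0],"roll":0},
  {"fingers":45,"travel":[1.6,0,0],"roll":0},
  {"fingers":45,"travel":[2.4,0,0],"roll":0},
  {"fingers":45,"travel":[3.2,0,0],"roll":0},
  {"fingers":45,"travel":[4.0,0,0],"roll":0},
  {"fingers":45,"travel":[4.8,0,0],"roll":0},
  {"fingers":45,"travel":[5.6,0,0],"roll":0},
  {"fingers":45,"travel":[6.4,0,0],"roll":0},
  {"fingers":45,"travel":[7.2,0,0],"roll":0},
  {"fingers":45,"travel":[7.2,0,0],"roll":0},
])

```text
time_s: 7.2
tcp_pos: [0.5418, 0.0979, 0.0316]
ee_rot: [[1.0, 0.01, 0.002], [0.01, -1.0, 0.001], [0.002, -0.001, -1.0]]
wrist_force: [-0.3, 0.1, 0.2]
gripper_width: 0.45
```

Run:
```python
from h import *
for c in ["scene"]:
    p,d=capture(c);k=get_calibration(c);P=cloud(c,d,k);print(c);lids(p,P,d)
    cv2.imwrite(f"pics/{c}2.png",p[:,:,::-1])
go(.54,.095,.03,.5)
```

```text
scene
lid px [523.   7.] xy mm [-1210.1  1102.5] z 221 size [ 33.2 225.1] ang 1.1 mean [-1211.1  1104.2]
lid px [81. 94.] xy mm [ -548.  -1257.3] z -147 size [307.2 339.2] ang 77.4 mean [ -535.1 -1252.8]
lid px [503. 173.] xy mm [204.3 719. ] z 91 size [129.3  42.3] ang 88.1 mean [206.7 717.5]
lid px [197. 206.] xy mm [ 475.  -255.7] z 54 size [92.2 92.8] ang 80.2 mean [ 480.8 -254.3]
lid px [203. 240.] xy mm [ 614.9 -197.1] z 54 size [92.2 87.6] ang 1.8 mean [ 618.8 -194.1]
lid px [323. 251.] xy mm [606.  149.2] z 54 size [201.   97.4] ang 83.4 mean [609.8 151.2]
travel cm [-0.11  0.27  0.15] roll 0.1 | tcp [0.5411 0.0978 0.0315] yaw 0.55 t 7.25
```

View pics/scene2.png

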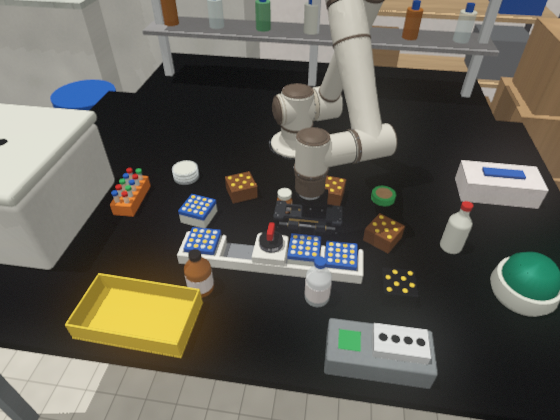

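C is in bay 1 at (303,248), about 18 mm short of home. For the rest I turn the shut gripper a quarter so its body clears the knob, then nudge.

>>> arm_command([
  {"fingers":0,"travel":[-3,0,0],"roll":0},
  {"fingers":0,"travel":[-7,0.2,-2],"roll":8.5},
  {"fingers":0,"travel":[-7,0.2,-2],"roll":17},
  {"fingers":0,"travel":[-7,0.2,-2],"roll":25.5},
  {"fingers":0,"travel":[-7,0.2,-2],"roll":34},
  {"fingers":0,"travel":[-7,0.2,-2],"roll":42.5},
  {"fingers":0,"travel":[-7,0.2,-2],"roll":51},
  {"fingers":0,"travel":[-7,0.2,-2],"roll":59.5},
  {"fingers":0,"travel":[-7,0.2,-2],"roll":68},
  {"fingers":0,"travel":[-7,0.2,-2],"roll":76.5},
])

```text
time_s: 8.25
tcp_pos: [0.4703, 0.0951, 0.0518]
ee_rot: [[0.237, -0.971, 0.001], [-0.971, -0.237, 0.001], [-0.0, -0.001, -1.0]]
wrist_force: [0.4, 0.1, -0.1]
gripper_width: 0.004
```

>>> arm_command([
  {"fingers":0,"travel":[0,0,0],"roll":8.5},
  {"fingers":0,"travel":[0,0,0],"roll":13.5},
  {"fingers":0,"travel":[0,0,1.8],"roll":13.5},
  {"fingers":0,"travel":[0,0,1.8],"roll":13.5},
])

```text
time_s: 8.65
tcp_pos: [0.4689, 0.0943, 0.0324]
ee_rot: [[0.01, -1.0, -0.002], [-1.0, -0.01, -0.001], [0.001, 0.002, -1.0]]
wrist_force: [-1.4, 0.0, 0.0]
gripper_width: 0.003
```

Run:
```python
from h import *
go(.545,.096,.03,-89.5)
```

```text
travel cm [-0.09 -7.61  0.22] roll 0.0 | tcp [0.4689 0.0943 0.0324] yaw -89.45 t 8.65
```

>>> arm_command([
  {"fingers":0,"travel":[0,-3,0],"roll":0},
  {"fingers":0,"travel":[0,-5,0],"roll":0},
  {"fingers":0,"travel":[0,-5.8,0],"roll":0},
  {"fingers":0,"travel":[0,-6.5,0],"roll":0},
  {"fingers":0,"travel":[0,-7.2,0],"roll":0},
  {"fingers":0,"travel":[0,-7.8,0],"roll":0},
  {"fingers":0,"travel":[0,-8.1,0],"roll":0},
  {"fingers":0,"travel":[0,-8.1,0],"roll":0},
])

```text
time_s: 9.45
tcp_pos: [0.5509, 0.0955, 0.0335]
ee_rot: [[0.01, -1.0, -0.0], [-1.0, -0.01, -0.0], [0.0, 0.0, -1.0]]
wrist_force: [0.3, -0.6, 0.1]
gripper_width: 0.003
```

>>> arm_command([
  {"fingers":0,"travel":[0,-0.2,0],"roll":0},
  {"fingers":0,"travel":[0,-0.4,0],"roll":0},
  {"fingers":0,"travel":[0,-0.4,0],"roll":0},
])

```text
time_s: 9.75
tcp_pos: [0.5551, 0.0957, 0.0335]
ee_rot: [[0.01, -1.0, 0.0], [-1.0, -0.01, 0.0], [-0.0, -0.0, -1.0]]
wrist_force: [-1.8, 0.5, 1.2]
gripper_width: 0.001
```

>>> arm_command([
  {"fingers":0,"travel":[0,-0.2,0],"roll":0},
  {"fingers":0,"travel":[0,-0.2,0],"roll":0},
])

```text
time_s: 9.95
tcp_pos: [0.5572, 0.0957, 0.0335]
ee_rot: [[0.01, -1.0, 0.0], [-1.0, -0.01, 0.0], [-0.0, -0.0, -1.0]]
wrist_force: [0.6, -0.6, -0.3]
gripper_width: 0.008
```

Run:
```python
from h import *
p,d=capture("scene");k=get_calibration("scene");P=cloud("scene",d,k)
h=cv2.cvtColor(p,cv2.COLOR_RGB2HSV)
m=(h[...,0]>105)&(h[...,0]<128)&(h[...,1]>130)&(h[...,2]>50)&(P[...,2]>.047)&(P[...,2]<.06)
for y in (-.197,.095,.2):
    q=P[m&(abs(P[...,1]-y)<.042)]; print(y,np.percentile(q[:,0],[1,50,99]).round(4),np.percentile(q[:,1],[1,99]).round(4))
go(.5,.0957,.0335,-89.5)
```

```text
-0.197 [0.438  0.6062 0.6599] [-0.2381 -0.1553]
0.095 [0.5824 0.6347 0.6578] [0.0544 0.1364]
0.2 [0.5669 0.6214 0.6557] [0.159  0.2415]
travel cm [-0.05  5.72  0.  ] roll 0.1 | tcp [0.5572 0.0957 0.0335] yaw -89.44 t 10.0
```

>>> arm_command([
  {"fingers":0,"travel":[0,-0.2,0],"roll":0},
  {"fingers":0,"travel":[0,-0.2,0],"roll":0},
])

```text
time_s: 10.2
tcp_pos: [0.5589, 0.0957, 0.0335]
ee_rot: [[0.01, -1.0, -0.0], [-1.0, -0.01, -0.0], [0.0, 0.0, -1.0]]
wrist_force: [-2.2, -0.8, 0.8]
gripper_width: 0.004
```

>>> arm_command([
  {"fingers":0,"travel":[0,3,0],"roll":0},
  {"fingers":0,"travel":[0,6,0],"roll":0},
  {"fingers":45,"travel":[0,8,-4],"roll":0},
  {"fingers":45,"travel":[0,8,-8],"roll":0},
  {"fingers":45,"travel":[0,8,-12],"roll":0},
  {"fingers":45,"travel":[0,8,-12],"roll":0},
])

```text
time_s: 10.8
tcp_pos: [0.4832, 0.0968, 0.1599]
ee_rot: [[0.012, -1.0, 0.014], [-1.0, -0.012, 0.006], [-0.006, -0.014, -1.0]]
wrist_force: [-0.1, 0.3, 0.4]
gripper_width: 0.285
```

Run:
```python
from h import *
go(.474,-.328,.15,-90)
for c in ["top"]:
    p,d=capture(c);k=get_calibration(c);P=cloud(c,d,k);print(c);lids(p,P,d)
```

```text
travel cm [42.47  1.43  0.72] roll 0.7 | tcp [0.4832 0.0968 0.1599] yaw -89.33 t 10.8
top
lid px [228. 180.] xy mm [610.8 150. ] z 52 size [ 85.5 191.7] ang 1.6 mean [615.2 158.9]
lid px [340. 184.] xy mm [ 612.7 -197.5] z 52 size [84.8 84.7] ang 0.8 mean [ 613.1 -197.7]
lid px [358. 228.] xy mm [ 473.4 -255.8] z 52 size [89.3 88.3] ang 79.1 mean [ 473.4 -255.4]
lid px [ 41. 308.] xy mm [199.  719.8] z 90 size [ 35.2 130.8] ang 1.8 mean [199.6 718.3]
```

C is home, its lid in line with bay 0's. Next is the outer side of D.

>>> arm_command([
  {"fingers":45,"travel":[42.5,1.2,0],"roll":0.7},
  {"fingers":45,"travel":[42.5,1.2,0],"roll":0.7},
  {"fingers":45,"travel":[42.5,1.2,0],"roll":0.7},
  {"fingers":45,"travel":[42.5,1.2,0],"roll":0.7},
  {"fingers":45,"travel":[42.5,1.2,0],"roll":0.7},
  {"fingers":45,"travel":[42.5,1.2,0],"roll":0.7},
  {"fingers":45,"travel":[42.5,1.2,0],"roll":0.7},
  {"fingers":45,"travel":[42.5,1.2,0],"roll":0.7},
  {"fingers":45,"travel":[42.5,1.2,0],"roll":0.7},
  {"fingers":45,"travel":[42.5,1.2,0],"roll":0.7},
])

```text
time_s: 11.85
tcp_pos: [0.4704, -0.3333, 0.1515]
ee_rot: [[-0.007, -1.0, -0.002], [-1.0, 0.007, 0.0], [-0.0, 0.002, -1.0]]
wrist_force: [-0.8, 0.4, 0.8]
gripper_width: 0.449
```

>>> arm_command([
  {"fingers":45,"travel":[0,0,0],"roll":0},
])

```text
time_s: 11.95
tcp_pos: [0.4704, -0.3304, 0.1519]
ee_rot: [[-0.004, -1.0, -0.002], [-1.0, 0.004, 0.001], [-0.001, 0.002, -1.0]]
wrist_force: [-0.1, -0.5, 0.3]
gripper_width: 0.451
```

Run:
```python
from h import *
go(.474,-.328,.03,-90)
```

```text
travel cm [-0.23 -0.39 12.19] roll -0.2 | tcp [ 0.4704 -0.3304  0.1519] yaw -90.24 t 11.95
```

>>> arm_command([
  {"fingers":45,"travel":[0,-0.4,4.5],"roll":0},
  {"fingers":45,"travel":[0,-0.4,9],"roll":0},
  {"fingers":45,"travel":[0,-0.4,12.1],"roll":0},
  {"fingers":45,"travel":[0,-0.4,12.1],"roll":0},
  {"fingers":45,"travel":[-0.8,-0.4,12.1],"roll":0},
  {"fingers":45,"travel":[-1.6,-0.4,12.1],"roll":0},
  {"fingers":45,"travel":[-2.4,-0.4,12.1],"roll":0},
  {"fingers":45,"travel":[-3.2,-0.4,12.1],"roll":0},
  {"fingers":45,"travel":[-4,-0.4,12.1],"roll":0},
  {"fingers":45,"travel":[-4.8,-0.4,12.1],"roll":0},
])

```text
time_s: 12.95
tcp_pos: [0.4757, -0.2817, 0.0334]
ee_rot: [[-0.002, -1.0, 0.002], [-1.0, 0.002, -0.001], [0.001, -0.002, -1.0]]
wrist_force: [1.2, -2.0, 1.4]
gripper_width: 0.449
```

>>> arm_command([
  {"fingers":45,"travel":[-1,0,0],"roll":0},
  {"fingers":45,"travel":[-2,0,0],"roll":0},
  {"fingers":45,"travel":[-3,0,0],"roll":0},
  {"fingers":45,"travel":[-4,0,0],"roll":0},
  {"fingers":45,"travel":[-5,0,0],"roll":0},
  {"fingers":45,"travel":[-6,0,0],"roll":0},
  {"fingers":45,"travel":[-7,0,0],"roll":0},
  {"fingers":45,"travel":[-8,0,0],"roll":0},
  {"fingers":45,"travel":[-9,0,0],"roll":0},
  {"fingers":45,"travel":[-9,0,0],"roll":0},
])

```text
time_s: 13.95
tcp_pos: [0.4751, -0.1908, 0.0323]
ee_rot: [[-0.001, -1.0, -0.001], [-1.0, 0.001, 0.001], [-0.001, 0.001, -1.0]]
wrist_force: [0.3, 0.4, -0.8]
gripper_width: 0.451
```

Run:
```python
from h import *
for c in ["scene","top"]:
    p,d=capture(c);k=get_calibration(c);P=cloud(c,d,k);print(c);lids(p,P,d)
    cv2.imwrite(f"pics/{c}3.png",p[:,:,::-1])
go(.474,-.1445,.03,-90)
```

```text
scene
lid px [523.   7.] xy mm [-1211.9  1104.4] z 220 size [225.1  37.1] ang 89.0 mean [-1211.5  1103.7]
lid px [81. 94.] xy mm [ -550.9 -1258.8] z -147 size [311.  345.9] ang 77.3 mean [ -535.1 -1252.5]
lid px [503. 173.] xy mm [202.4 719. ] z 91 size [130.5  43.5] ang 89.7 mean [206.8 717.6]
lid px [237. 210.] xy mm [ 470.6 -131.8] z 54 size [89.  84.2] ang 0.6 mean [ 479.1 -126.7]
lid px [203. 240.] xy mm [ 617.3 -196.9] z 54 size [94.5 88.7] ang 2.8 mean [ 618.7 -194.4]
lid px [322. 253.] xy mm [612.4 149. ] z 54 size [ 92.2 190.7] ang 1.4 mean [617.1 150.8]
top
lid px [231. 182.] xy mm [610.7 149.9] z 52 size [ 86.3 191.3] ang 1.6 mean [610.2 148.6]
lid px [340. 183.] xy mm [ 614.4 -197.5] z 52 size [81.5 84.2] ang 0.8 mean [ 616.8 -197.2]
lid px [ 41. 308.] xy mm [199.8 718.8] z 89 size [ 36.4 129.5] ang 0.1 mean [199.9 718.5]
travel cm [-4.72  0.13  0.24] roll -0.1 | tcp [ 0.4752 -0.1917  0.0323] yaw -90.12 t 14.05
```

View pics/scene3.png

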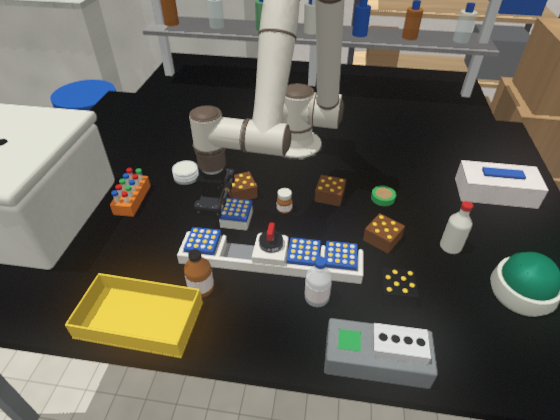

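D at (236,212) has turned square and lies about 47 mm from its line. I finish the sideways push.

>>> arm_command([
  {"fingers":45,"travel":[-0.7,0,0],"roll":0},
  {"fingers":45,"travel":[-1.4,0,0],"roll":0},
  {"fingers":45,"travel":[-2.1,0,0],"roll":0},
  {"fingers":45,"travel":[-2.8,0,0],"roll":0},
  {"fingers":45,"travel":[-3.5,0,0],"roll":0},
  {"fingers":45,"travel":[-4.1,0,0],"roll":0},
  {"fingers":45,"travel":[-4.5,0,0],"roll":0},
  {"fingers":45,"travel":[-4.7,0,0],"roll":0},
  {"fingers":45,"travel":[-4.7,0,0],"roll":0},
])

```text
time_s: 14.95
tcp_pos: [0.4757, -0.1449, 0.0326]
ee_rot: [[-0.002, -1.0, 0.0], [-1.0, 0.002, 0.0], [-0.0, -0.0, -1.0]]
wrist_force: [-0.4, 1.0, 0.6]
gripper_width: 0.448
```

>>> arm_command([
  {"fingers":45,"travel":[2,0,0],"roll":0},
  {"fingers":45,"travel":[4,0,-3],"roll":0},
  {"fingers":45,"travel":[4,0,-7],"roll":0},
  {"fingers":45,"travel":[4,0,-12],"roll":0},
  {"fingers":45,"travel":[4,0,-12],"roll":0},
])

```text
time_s: 15.45
tcp_pos: [0.4801, -0.1864, 0.1596]
ee_rot: [[-0.002, -1.0, 0.015], [-1.0, 0.002, -0.003], [0.003, -0.015, -1.0]]
wrist_force: [1.3, 0.3, -0.4]
gripper_width: 0.449
```

Run:
```python
from h import *
for c in ["scene","top"]:
    p,d=capture(c);k=get_calibration(c);P=cloud(c,d,k);print(c);lids(p,P,d)
go(.407,-.09,.15,.5)
```

```text
scene
lid px [523.   7.] xy mm [-1210.9  1102.9] z 220 size [227.5  34. ] ang 89.6 mean [-1211.2  1103.2]
lid px [81. 94.] xy mm [ -546.8 -1262.8] z -147 size [315.4 336.3] ang 76.7 mean [ -534.9 -1251.8]
lid px [503. 173.] xy mm [204.3 718.8] z 91 size [ 43.5 131.4] ang 3.0 mean [207.  718.3]
lid px [249. 211.] xy mm [470.5 -88.1] z 54 size [93.1 86.6] ang 0.0 mean [476.4 -86.5]
lid px [203. 240.] xy mm [ 614.8 -197.7] z 54 size [91.4 88.1] ang 1.1 mean [ 618.6 -194.4]
lid px [322. 253.] xy mm [612.4 149. ] z 54 size [ 93.6 190.9] ang 1.6 mean [617.2 150.2]
top
lid px [231. 182.] xy mm [610.5 150.4] z 52 size [ 85.5 192.7] ang 1.5 mean [610.2 148.7]
lid px [339. 180.] xy mm [ 614.5 -197.4] z 52 size [81.6 84.1] ang 1.1 mean [ 624.7 -195.4]
lid px [ 41. 308.] xy mm [199.4 718.8] z 89 size [ 34.4 129.9] ang 1.4 mean [199.6 718.2]
travel cm [-9.51  6.93  0.37] roll -90.7 | tcp [ 0.476  -0.1853  0.1539] yaw -90.18 t 15.55
```

>>> arm_command([
  {"fingers":45,"travel":[-3,2.5,0],"roll":-8.5},
  {"fingers":45,"travel":[-6,5,0],"roll":-17},
  {"fingers":45,"travel":[-9.5,6.8,0],"roll":-25.5},
  {"fingers":45,"travel":[-9.5,6.8,0],"roll":-34},
  {"fingers":45,"travel":[-9.5,6.8,0],"roll":-42.5},
  {"fingers":45,"travel":[-9.5,6.8,0],"roll":-51},
  {"fingers":45,"travel":[-9.5,6.8,0],"roll":-59.5},
  {"fingers":45,"travel":[-9.5,6.8,0],"roll":-68},
  {"fingers":45,"travel":[-9.5,6.8,0],"roll":-76.5},
  {"fingers":45,"travel":[-9.5,6.8,0],"roll":-85},
])

```text
time_s: 16.55
tcp_pos: [0.4065, -0.0901, 0.1509]
ee_rot: [[0.996, -0.084, -0.004], [-0.084, -0.996, -0.0], [-0.004, 0.0, -1.0]]
wrist_force: [-0.1, -0.2, -0.4]
gripper_width: 0.448
```

>>> arm_command([
  {"fingers":45,"travel":[0,0,0],"roll":-5.7},
  {"fingers":45,"travel":[0,0,0],"roll":-5.7},
  {"fingers":45,"travel":[0,0,4],"roll":-5.7},
  {"fingers":45,"travel":[0,0,4],"roll":-5.7},
])

```text
time_s: 16.95
tcp_pos: [0.4034, -0.0904, 0.1086]
ee_rot: [[1.0, 0.006, -0.012], [0.006, -1.0, -0.001], [-0.012, 0.001, -1.0]]
wrist_force: [-1.1, -0.0, -0.7]
gripper_width: 0.452
```

Run:
```python
from h import *
go(.407,-.09,.03,.5)
p,d=capture("top");P=cloud("top",d,get_calibration("top")); h=cv2.cvtColor(p,cv2.COLOR_RGB2HSV)
m=(abs(P[...,2]-.052)<.012)&(abs(P[...,0]-.35)<.09)&(abs(P[...,1]+.15)<.09)&(d>0)&(h[...,0]<30)&(h[...,1]>60)
q=P[m]; print(len(q)); print(np.percentile(q[:,0],[1,99]),np.percentile(q[:,1],[1,99]), cv2.boxPoints(cv2.minAreaRect((q[:,:2]*1000).astype(np.float32))))
```

```text
travel cm [ 0.45 -0.04  7.85] roll -0.1 | tcp [ 0.4034 -0.0904  0.1086] yaw 0.35 t 16.95
658
[0.28248728 0.36455721] [-0.19935106 -0.09327371] [[ 274.0108  -129.66208]
 [ 317.72223 -207.35036]
 [ 395.0589  -163.83676]
 [ 351.34747  -86.14848]]
```

>>> arm_command([
  {"fingers":45,"travel":[0.3,0,4],"roll":0},
  {"fingers":45,"travel":[0.3,0,7.8],"roll":0},
  {"fingers":45,"travel":[0.3,0,7.8],"roll":0},
  {"fingers":45,"travel":[1.0,0,7.8],"roll":0},
  {"fingers":45,"travel":[1.8,0,7.8],"roll":0},
  {"fingers":45,"travel":[2.6,0,7.8],"roll":0},
  {"fingers":45,"travel":[3.5,0,7.8],"roll":0},
  {"fingers":45,"travel":[4.5,0,7.8],"roll":0},
  {"fingers":45,"travel":[5.5,0,7.8],"roll":0},
  {"fingers":45,"travel":[5.5,0,7.8],"roll":0},
])

```text
time_s: 18.0
tcp_pos: [0.4655, -0.0893, 0.0349]
ee_rot: [[1.0, 0.01, 0.004], [0.01, -1.0, 0.0], [0.004, -0.0, -1.0]]
wrist_force: [-0.6, 0.3, 0.6]
gripper_width: 0.45
```

Run:
```python
from h import *
p,d=capture("scene");P=cloud("scene",d,get_calibration("scene"));lids(p,P,d)
go(.54,-.091,.03,.5)
```

```text
lid px [523.   7.] xy mm [-1206.5  1103.2] z 220 size [ 46.6 224.4] ang 3.8 mean [-1211.2  1103. ]
lid px [81. 94.] xy mm [ -546.5 -1254. ] z -146 size [316.7 337. ] ang 70.5 mean [ -535.3 -1252.4]
lid px [503. 173.] xy mm [203.2 718.2] z 91 size [ 43.2 130.3] ang 0.7 mean [206.9 718.2]
lid px [246. 222.] xy mm [522.  -87.3] z 54 size [88.5 92.4] ang 89.9 mean [527.5 -86.3]
lid px [203. 240.] xy mm [ 616.3 -196.6] z 54 size [92.5 88. ] ang 2.5 mean [ 618.8 -194. ]
lid px [322. 253.] xy mm [612.9 148.9] z 54 size [ 91.9 190.5] ang 1.4 mean [617.1 150.5]
travel cm [7.55 0.24 0.49] roll 0.1 | tcp [ 0.4645 -0.0893  0.0347] yaw 0.57 t 18.05
```

>>> arm_command([
  {"fingers":45,"travel":[0.2,0.1,0],"roll":0},
  {"fingers":45,"travel":[0.4,0.2,0],"roll":0},
  {"fingers":45,"travel":[0.7,0.3,0],"roll":0},
  {"fingers":45,"travel":[1.0,0.3,0],"roll":0},
  {"fingers":45,"travel":[1.4,0.3,0],"roll":0},
  {"fingers":45,"travel":[1.8,0.3,0],"roll":0},
  {"fingers":45,"travel":[2.2,0.3,0],"roll":0},
  {"fingers":45,"travel":[2.2,0.3,0],"roll":0},
])

```text
time_s: 18.85
tcp_pos: [0.4859, -0.0922, 0.0346]
ee_rot: [[1.0, 0.01, 0.002], [0.01, -1.0, -0.0], [0.002, 0.0, -1.0]]
wrist_force: [-0.2, -0.2, 0.7]
gripper_width: 0.448
```

Run:
```python
from h import *
p,d=capture("scene");P=cloud("scene",d,get_calibration("scene"));lids(p,P,d)
print(sense()["wrist_force"]);go(.54,-.091,.03,.5)
```

```text
lid px [523.   7.] xy mm [-1208.4  1104.6] z 219 size [ 42.5 228.7] ang 0.9 mean [-1212.8  1103.2]
lid px [81. 94.] xy mm [ -549.9 -1262.9] z -147 size [314.9 337.8] ang 80.7 mean [ -535.1 -1252. ]
lid px [503. 173.] xy mm [204.  719.2] z 91 size [ 41.2 130.1] ang 0.3 mean [206.9 717.8]
lid px [223. 233.] xy mm [ 579.9 -141. ] z 54 size [117.2 248. ] ang 33.9 mean [ 583.9 -142.7]
lid px [322. 253.] xy mm [612.6 148.9] z 54 size [ 92.3 190.8] ang 1.6 mean [617.1 150.7]
[-0.17506999 -0.05556674 -0.00762031]
travel cm [ 5.43 -0.07  0.47] roll 0.1 | tcp [ 0.4857 -0.0922  0.0347] yaw 0.57 t 18.9
```

It went in without force; I carry on to just short of the knob.

>>> arm_command([
  {"fingers":45,"travel":[0.7,0,0.3],"roll":0},
  {"fingers":45,"travel":[1.4,0,0.3],"roll":0},
  {"fingers":45,"travel":[2.1,0,0.3],"roll":0},
  {"fingers":45,"travel":[2.8,0,0.3],"roll":0},
  {"fingers":45,"travel":[3.5,0,0.3],"roll":0},
  {"fingers":45,"travel":[4.2,0,0.3],"roll":0},
  {"fingers":45,"travel":[4.9,0,0.3],"roll":0},
  {"fingers":45,"travel":[5.4,0,0.3],"roll":0},
  {"fingers":45,"travel":[5.4,0,0.3],"roll":0},
])

```text
time_s: 19.8
tcp_pos: [0.54, -0.0917, 0.0316]
ee_rot: [[1.0, 0.01, 0.002], [0.01, -1.0, -0.0], [0.002, 0.0, -1.0]]
wrist_force: [0.1, 0.3, 0.1]
gripper_width: 0.447
```

>>> arm_command([
  {"fingers":0,"travel":[-3,0,0],"roll":0},
  {"fingers":0,"travel":[-7,0,-2],"roll":8.5},
  {"fingers":0,"travel":[-7,0,-2],"roll":17},
  {"fingers":0,"travel":[-7,0,-2],"roll":25.5},
  {"fingers":0,"travel":[-7,0,-2],"roll":34},
  {"fingers":0,"travel":[-7,0,-2],"roll":42.5},
  {"fingers":0,"travel":[-7,0,-2],"roll":51},
  {"fingers":0,"travel":[-7,0,-2],"roll":59.5},
  {"fingers":0,"travel":[-7,0,-2],"roll":68},
  {"fingers":0,"travel":[-7,0,-2],"roll":76.5},
])

```text
time_s: 20.8
tcp_pos: [0.4693, -0.0924, 0.052]
ee_rot: [[0.237, -0.971, 0.002], [-0.971, -0.237, 0.0], [0.0, -0.002, -1.0]]
wrist_force: [0.4, 0.3, 0.5]
gripper_width: 0.003
```

>>> arm_command([
  {"fingers":0,"travel":[0,0,0],"roll":8.5},
  {"fingers":0,"travel":[0,0,0],"roll":13.5},
  {"fingers":0,"travel":[0,0,1.8],"roll":13.5},
  {"fingers":0,"travel":[0,0,1.8],"roll":13.5},
])

```text
time_s: 21.2
tcp_pos: [0.4678, -0.0925, 0.0325]
ee_rot: [[0.009, -1.0, -0.002], [-1.0, -0.009, -0.0], [0.0, 0.002, -1.0]]
wrist_force: [-0.6, -0.4, -0.4]
gripper_width: 0.01
```

Run:
```python
from h import *
go(.545,-.091,.033,-89.5)
p,d=capture("scene");P=cloud("scene",d,get_calibration("scene"));lids(p,P,d)
```

```text
travel cm [-0.07 -7.73 -0.06] roll 0.0 | tcp [ 0.4678 -0.0925  0.0325] yaw -89.46 t 21.2
lid px [523.   7.] xy mm [-1212.5  1104.5] z 220 size [227.6  43.7] ang 88.3 mean [-1211.7  1107. ]
lid px [81. 94.] xy mm [ -551.5 -1261. ] z -147 size [310.9 337. ] ang 80.1 mean [ -535.9 -1252.9]
lid px [503. 173.] xy mm [205.3 718.6] z 91 size [132.3  41.4] ang 89.5 mean [206.6 717.4]
lid px [221. 239.] xy mm [ 605.7 -141.1] z 53 size [102.1 207.6] ang 9.9 mean [ 609.4 -140.9]
lid px [322. 253.] xy mm [612.9 148.8] z 54 size [ 92.3 191. ] ang 1.4 mean [617.1 150.2]
```

>>> arm_command([
  {"fingers":0,"travel":[0,-3,0],"roll":0},
  {"fingers":0,"travel":[0,-5,0],"roll":0},
  {"fingers":0,"travel":[0,-6,0],"roll":0},
  {"fingers":0,"travel":[0,-6.7,0],"roll":0},
  {"fingers":0,"travel":[0,-7.4,0],"roll":0},
  {"fingers":0,"travel":[0,-8.0,0],"roll":0},
  {"fingers":0,"travel":[0,-8.5,0],"roll":0},
  {"fingers":0,"travel":[0,-8.9,0],"roll":0},
  {"fingers":0,"travel":[0,-9.1,0],"roll":0},
  {"fingers":0,"travel":[0,-9.1,0],"roll":0},
])

```text
time_s: 22.25
tcp_pos: [0.56, -0.0915, 0.0336]
ee_rot: [[0.01, -1.0, 0.0], [-1.0, -0.01, 0.0], [-0.0, -0.0, -1.0]]
wrist_force: [-0.9, -0.3, 1.2]
gripper_width: 0.008
```

```bash
cat > chk.py <<'E'
from h import *
p,d=capture("scene");k=get_calibration("scene");P=cloud("scene",d,k)
h=cv2.cvtColor(p,cv2.COLOR_RGB2HSV)
m=(h[...,0]>105)&(h[...,0]<128)&(h[...,1]>130)&(h[...,2]>50)&(P[...,2]>.047)&(P[...,2]<.06)&(P[...,0]>.55)
for y in (-.199,-.091,.095,.202):
    q=P[m&(abs(P[...,1]-y)<.042)]; print(y,np.percentile(q[:,0],[1,50,97,99]).round(4))
E
python3 chk.py
```

```text
-0.199 [0.571  0.6183 0.6596 0.6601]
-0.091 [0.5732 0.6389 0.6592 0.6594]
0.095 [0.5709 0.6227 0.6576 0.6587]
0.202 [0.5667 0.6183 0.655  0.6566]
```

All four lids line up along the dock. I retreat and go above the knob.

>>> arm_command([
  {"fingers":0,"travel":[0,4,0],"roll":0},
  {"fingers":0,"travel":[0,8,0],"roll":0},
  {"fingers":45,"travel":[0,9,-5],"roll":-8.5},
  {"fingers":45,"travel":[0,9,-10],"roll":-17},
  {"fingers":45,"travel":[0,9,-15],"roll":-25.5},
  {"fingers":45,"travel":[0,9,-18],"roll":-34},
  {"fingers":45,"travel":[0,9,-18],"roll":-42.5},
  {"fingers":45,"travel":[0,9,-18],"roll":-51},
  {"fingers":45,"travel":[0,9,-18],"roll":-59.5},
  {"fingers":45,"travel":[0,9,-18],"roll":-68},
])

```text
time_s: 23.3
tcp_pos: [0.4703, -0.0922, 0.2138]
ee_rot: [[0.933, -0.36, 0.002], [-0.36, -0.933, 0.0], [0.002, -0.001, -1.0]]
wrist_force: [-0.1, -0.5, -0.3]
gripper_width: 0.446
```

Run:
```python
from h import *
go(.612,.0025,.20,.7)
for c in ["scene","top"]:
    p,d=capture(c);P=cloud(c,d,get_calibration(c));print(c);lids(p,P,d)
    h=cv2.cvtColor(p,cv2.COLOR_RGB2HSV)
    m=((h[...,0]<6)|(h[...,0]>174))&(h[...,1]>150)&(h[...,2]>80)&(d>0)&(abs(P[...,0]-.61)<.06)&(abs(P[...,1])<.06)
    q=P[m]; q=q[q[:,2]>q[:,2].max()-.012]; print("red",len(q),q[:,2].max(),cv2.minAreaRect((q[:,:2]*1000).astype(np.float32)))
```

```text
travel cm [  9.81 -13.93   1.42] roll -21.8 | tcp [ 0.4703 -0.0922  0.2138] yaw -21.08 t 23.3
scene
lid px [523.   7.] xy mm [-1214.   1103.7] z 220 size [ 40.1 232.7] ang 1.2 mean [-1211.9  1103.5]
lid px [81. 94.] xy mm [ -548.7 -1259.5] z -147 size [309.1 341.2] ang 78.1 mean [ -535.2 -1252.4]
lid px [503. 173.] xy mm [204.6 718.5] z 91 size [ 38.5 130.6] ang 1.0 mean [206.7 717.9]
lid px [221. 242.] xy mm [ 615.5 -143.5] z 53 size [ 93. 197.] ang 0.5 mean [ 619.5 -139.6]
lid px [322. 253.] xy mm [612.6 148.9] z 54 size [ 93.6 190.9] ang 1.1 mean [617.2 150.5]
red 78 0.12838751919949898 ((613.6140747070312, 3.0991225242614746), (46.86753845214844, 15.00477409362793), 1.6564282178878784)
top
lid px [231. 182.] xy mm [610.3 150.6] z 52 size [ 85.6 193. ] ang 1.1 mean [610.2 148.6]
lid px [306. 183.] xy mm [613.5 -87.8] z 52 size [86.  86.6] ang 1.2 mean [612.8 -88.4]
lid px [340. 184.] xy mm [ 613.  -197.5] z 52 size [85.6 84.3] ang 1.0 mean [ 613.1 -197.7]
lid px [ 41. 308.] xy mm [199.3 718.5] z 89 size [ 34.6 130.4] ang 1.5 mean [199.5 718.2]
red 62 0.130400846488683 ((610.6985473632812, 3.2114176750183105), (43.63103103637695, 12.258161544799805), 1.4401443004608154)
```

Bay 2's box is at (613.5, -88), in line with bay 3's, and the red bar is at (612, 3) with yaw about 1.2°.

>>> arm_command([
  {"fingers":45,"travel":[3.3,-4.6,0],"roll":-8.5},
  {"fingers":45,"travel":[6.6,-9.2,0],"roll":-17},
  {"fingers":45,"travel":[9.8,-13.9,0],"roll":-22.1},
  {"fingers":45,"travel":[9.8,-13.9,0],"roll":-22.1},
  {"fingers":45,"travel":[9.8,-13.9,0],"roll":-22.1},
  {"fingers":45,"travel":[9.8,-13.9,0],"roll":-22.1},
])

```text
time_s: 24.0
tcp_pos: [0.6115, 0.0013, 0.2128]
ee_rot: [[1.0, 0.01, -0.001], [0.01, -1.0, -0.0], [-0.001, 0.0, -1.0]]
wrist_force: [-0.4, 0.3, 0.1]
gripper_width: 0.454
```

Run:
```python
from h import *
go(.612,.003,.102,1)
p,d=capture("wrist"); cv2.imwrite("pics/w4.png",p[:,:,::-1])
```

```text
travel cm [ 0.06 -0.18 11.08] roll -0.4 | tcp [0.6115 0.0013 0.2128] yaw 0.56 t 24.0
```

View pics/w4.png

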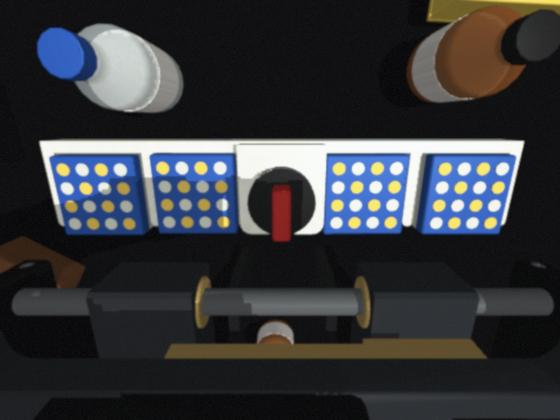

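The wrist view shows four boxes home and the red bar at (282,213), central between the fingers. I descend and grip.

>>> arm_command([
  {"fingers":45,"travel":[0,-0.15,4],"roll":-0.4},
  {"fingers":45,"travel":[0,-0.15,8],"roll":-0.4},
  {"fingers":45,"travel":[0,-0.15,10.5],"roll":-0.4},
  {"fingers":45,"travel":[0,-0.15,11],"roll":-0.4},
  {"fingers":45,"travel":[0,-0.15,11],"roll":-0.4},
  {"fingers":45,"travel":[0,-0.15,11],"roll":-0.4},
])

```text
time_s: 24.65
tcp_pos: [0.6128, 0.0024, 0.1057]
ee_rot: [[1.0, 0.018, 0.004], [0.018, -1.0, 0.0], [0.004, -0.0, -1.0]]
wrist_force: [0.0, 0.2, 0.9]
gripper_width: 0.452
```

>>> arm_command([
  {"fingers":5,"travel":[0,0,0],"roll":0},
  {"fingers":5,"travel":[0,0,0],"roll":0},
  {"fingers":5,"travel":[0,0,0],"roll":0},
  {"fingers":5,"travel":[0,0,0],"roll":0},
  {"fingers":5,"travel":[0,0,0],"roll":0},
  {"fingers":5,"travel":[0,0,0],"roll":0},
])

```text
time_s: 25.25
tcp_pos: [0.612, 0.0023, 0.1041]
ee_rot: [[1.0, 0.019, 0.0], [0.019, -1.0, -0.0], [0.0, 0.0, -1.0]]
wrist_force: [-0.4, -1.3, 3.0]
gripper_width: 0.182
```

The grip holds the 16 mm bar (opening 0.182). Next I pull up 14 mm.

>>> arm_command([
  {"fingers":5,"travel":[0,0,-0.4],"roll":0},
  {"fingers":5,"travel":[0,0,-0.8],"roll":0},
  {"fingers":5,"travel":[0,0,-1.1],"roll":0},
  {"fingers":5,"travel":[0,0,-1.4],"roll":0},
  {"fingers":5,"travel":[0,0,-1.4],"roll":0},
  {"fingers":5,"travel":[0,0,-1.4],"roll":0},
])

```text
time_s: 25.85
tcp_pos: [0.6118, 0.0024, 0.1161]
ee_rot: [[1.0, 0.018, -0.001], [0.018, -1.0, -0.0], [-0.001, -0.0, -1.0]]
wrist_force: [4.2, -2.7, -8.5]
gripper_width: 0.184
```

Run:
```python
from h import *
for c in ["scene"]:
    p,d=capture(c); cv2.imwrite("pics/s5.png",cv2.resize(p[190:280,200:340],None,fx=5,fy=5)[:,:,::-1])
    P=cloud(c,d,get_calibration(c));h=cv2.cvtColor(p,cv2.COLOR_RGB2HSV)
    m=((h[...,0]<6)|(h[...,0]>174))&(h[...,1]>150)&(h[...,2]>60)&(d>0)&(abs(P[...,0]-.61)<.06)&(abs(P[...,1])<.06)
    print(m.sum(), np.percentile(P[m][:,2],[2,50,98]))
go(.612,.003,.118,1);print(sense()["wrist_force"])
```

```text
91 [0.11283407 0.13559901 0.13907596]
travel cm [ 0.02 -0.06 -0.2 ] roll 0.0 | tcp [0.6118 0.0024 0.116 ] yaw 1.03 t 25.9
[ 4.87021881 -2.95444358 -9.25833563]
```

View pics/s5.png

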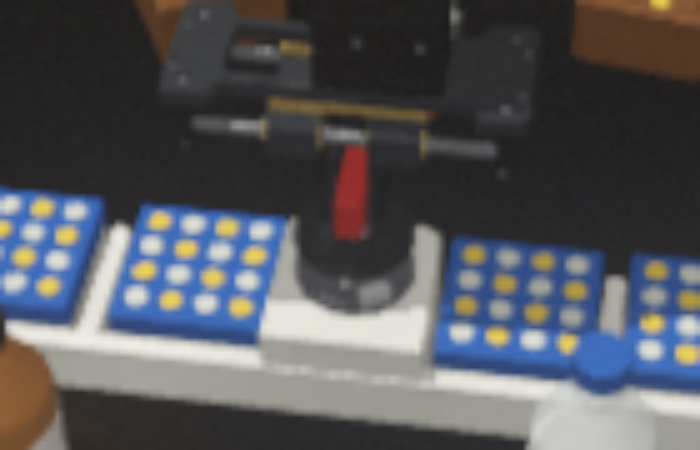

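The bar at (350,190) is raised about 12–13 mm, and the 8.5–9 N downward matches the spring. Now I turn it anticlockwise.

>>> arm_command([
  {"fingers":5,"travel":[0,0,-0.1],"roll":-6},
  {"fingers":5,"travel":[0,0,-0.1],"roll":-12},
  {"fingers":5,"travel":[0,0,-0.1],"roll":-18},
  {"fingers":5,"travel":[0,0,-0.1],"roll":-24},
  {"fingers":5,"travel":[0,0,-0.1],"roll":-30},
  {"fingers":5,"travel":[0,0,-0.1],"roll":-36},
  {"fingers":5,"travel":[0,0,-0.1],"roll":-42},
  {"fingers":5,"travel":[0,0,-0.1],"roll":-48},
  {"fingers":5,"travel":[0,0,-0.1],"roll":-54},
  {"fingers":5,"travel":[0,0,-0.1],"roll":-58},
])

```text
time_s: 26.9
tcp_pos: [0.6126, 0.0011, 0.1173]
ee_rot: [[0.512, 0.859, 0.001], [0.859, -0.512, -0.002], [-0.001, 0.002, -1.0]]
wrist_force: [6.9, -7.7, -10.0]
gripper_width: 0.184
```

>>> arm_command([
  {"fingers":5,"travel":[0,0,0],"roll":-1},
  {"fingers":5,"travel":[0,0,0],"roll":-2},
  {"fingers":5,"travel":[0,0,0],"roll":-2},
])

```text
time_s: 27.2
tcp_pos: [0.6126, 0.0011, 0.1174]
ee_rot: [[0.484, 0.875, 0.001], [0.875, -0.484, -0.002], [-0.001, 0.002, -1.0]]
wrist_force: [6.8, -7.2, -9.3]
gripper_width: 0.182
```

Run:
```python
from h import *
s=sense();print(s["wrist_force"],s["moment"],s["joints"]);go(.612,.003,.118,61)
```

```text
[ 6.77014658 -7.19604296 -9.25633612] [-2.50725813 -2.24162905 -0.03338971] [ 15.27892494  26.6514266  -10.20024804   0.14277342 -53.12627028
 135.67928823]
travel cm [ 0.14 -0.15 -0.06] roll 0.0 | tcp [0.6126 0.0011 0.1174] yaw 61.04 t 27.2
```

>>> arm_command([
  {"fingers":5,"travel":[0,0,0],"roll":-0.5},
  {"fingers":5,"travel":[0,0,0],"roll":-1},
  {"fingers":45,"travel":[0,0,0],"roll":-1},
  {"fingers":45,"travel":[0,0,0],"roll":-1},
  {"fingers":45,"travel":[0,0,0],"roll":-1},
  {"fingers":45,"travel":[0,0,0],"roll":-1},
  {"fingers":45,"travel":[0,0,0],"roll":-1},
])

```text
time_s: 27.9
tcp_pos: [0.6117, 0.003, 0.1189]
ee_rot: [[0.468, 0.884, 0.0], [0.884, -0.468, 0.0], [0.0, 0.0, -1.0]]
wrist_force: [0.3, 0.2, 1.1]
gripper_width: 0.438
```

>>> arm_command([
  {"fingers":45,"travel":[0,0,-4],"roll":0},
  {"fingers":45,"travel":[0,0,-8],"roll":0},
  {"fingers":45,"travel":[0,0,-13],"roll":0},
  {"fingers":45,"travel":[-6,0,-15],"roll":0},
  {"fingers":45,"travel":[-11,0,-15],"roll":0},
  {"fingers":45,"travel":[-14,0,-15],"roll":0},
  {"fingers":45,"travel":[-14,0,-15],"roll":0},
])

```text
time_s: 28.6
tcp_pos: [0.5437, -0.1241, 0.2698]
ee_rot: [[0.472, 0.881, 0.001], [0.881, -0.472, -0.0], [0.0, 0.001, -1.0]]
wrist_force: [0.1, 0.8, -0.1]
gripper_width: 0.452
```

```bash
python3 chk.py
python3 - <<'E'
from h import *
for c in ["scene","top"]:
    p,d=capture(c);P=cloud(c,d,get_calibration(c));print(c);lids(p,P,d)
    if c=="scene": cv2.imwrite("pics/s6.png",cv2.resize(p[140:300,80:420],None,fx=2.3,fy=2.3)[:,:,::-1])
    h=cv2.cvtColor(p,cv2.COLOR_RGB2HSV)
    m=((h[...,0]<6)|(h[...,0]>174))&(h[...,1]>150)&(h[...,2]>60)&(d>0)&(abs(P[...,0]-.61)<.06)&(abs(P[...,1])<.06)
    q=P[m]; 
    if len(q): print("red",np.percentile(q[:,2],[50,98])); q=q[q[:,2]>q[:,2].max()-.012]; print(len(q),cv2.minAreaRect((q[:,:2]*1000).astype(np.float32)))
go(.6,0,.2,0)
E
```

```text
-0.199 [0.5713 0.6202 0.6596 0.6604]
-0.091 [0.5719 0.6263 0.6594 0.6603]
0.095 [0.5696 0.6198 0.6577 0.6587]
0.202 [0.5668 0.6187 0.6555 0.6562]
scene
lid px [523.   7.] xy mm [-1211.1  1104.4] z 220 size [223.8  44.9] ang 86.4 mean [-1211.3  1104.5]
lid px [81. 94.] xy mm [ -548.  -1250.3] z -147 size [319.7 337.6] ang 87.3 mean [ -535.4 -1252.2]
lid px [503. 173.] xy mm [205.3 718.7] z 91 size [130.3  43. ] ang 88.4 mean [207.  717.3]
lid px [221. 242.] xy mm [ 615.4 -144.1] z 53 size [198.8  92. ] ang 89.9 mean [ 619.6 -140.1]
lid px [322. 253.] xy mm [612.9 148.8] z 54 size [ 92.1 191.1] ang 1.0 mean [616.9 150.3]
red [0.12035334 0.12758235]
98 ((614.767578125, 3.1186447143554688), (44.72584915161133, 17.817462921142578), 61.576194763183594)
top
lid px [215. 182.] xy mm [609.4 202.5] z 52 size [85.7 87.8] ang 1.2 mean [608.5 201.5]
lid px [ 41. 308.] xy mm [199.6 719.3] z 90 size [ 35.8 130.8] ang 0.5 mean [199.7 718.1]
travel cm [13.21 -0.92  6.88] roll 62.0 | tcp [ 0.5462 -0.121   0.2688] yaw 62.04 t 28.75
```

View pics/s6.png

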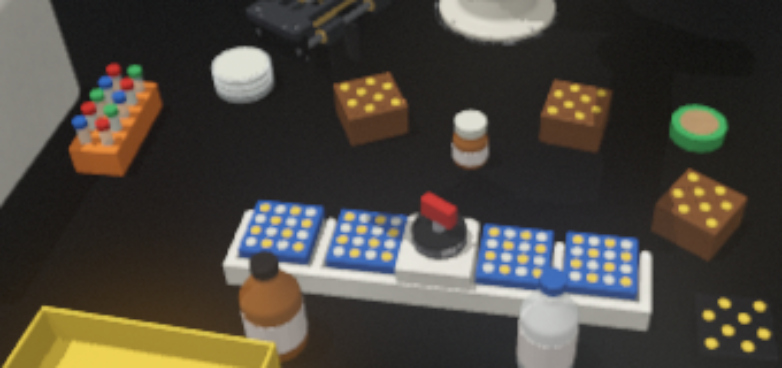

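All four boxes are home at (282,232), (368,240), (515,255) and (600,263). The bar at (438,209) is turned about 60° and its top is back at 0.128 m, the same reading as at the start, so it has snapped down. The arm is clear, so I hand in.

```bash
python3 -c "
from station import *
print(finish_job())"
```

```text
the job is handed in; nothing more can be done
None
```

I pushed both spare boxes into the two empty bays (1 and 2, either side of the console). Then I pulled the red knob up, turned it anticlockwise and let it snap down. I handed the job in at about 29 s of the 72 s, with the arm clear of everything; no verdict was reported.

- **Boxes:** in the last scene-camera check all four back edges lay in line within about 2 mm. The overhead camera, before the knob was turned, put the box in bay 2 about 3 mm off its bay's centre line, inside the 10 mm allowed.
- **Knob:** the bar had turned about 60°, and its top read 0.128 m, the same as before, so it is down in the lock notch.
- **Everything else:** nothing else looked moved in the last picture. I did not measure those things one by one.
- **Disagreements:** the network's box positions differed by about 28 mm in x between the two cameras, so I used my own lid measurements, which agreed within about 5 mm. In the last overhead picture the gripper hid three of the four boxes, so for those I relied on the scene camera.

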